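Try the left-hand spindle in its test nut and sort it out

TASK

Two polishing-motor spindles stand in a jig, each started in a square brass test nut; the one with the red T-bar is marked as left-hand thread. Try it where it stands: turn its red T-bar anticlockwise (seen from above) about a sixth of a turn, until it stops, as a left-hand thread should screw home. Then lift it, nut and all, out of the jig and stand it upright in the clear round dish, leaving the plain steel right-hand spindle where it is.

Things in the scene. Friction and masses are not known exactly. Their poses are not given: they have to be found in the camera images.
- red_bar (a point): centre of the left-hand spindle's red T-bar: 46 mm long (this point's x), 12 wide (y), 18 high (z up); grip across the 12 mm. Under it a 15 mm threaded shank in a square brass nut 36 x 36 x 20 mm, underside 60 mm below this point. The spindle turns in the nut but cannot come out: lifting the bar lifts all (about 0.2 kg). The nut sits in a pocket of the jig (see plain_bar).
- red_bolt (a joint): how far the red spindle is screwed into its nut (rad): grows when turned anticlockwise seen from above, from 0 to 0.25 at the start to a firm stop at 1.1; turns with light friction (0.06 N m), stays where it is left and does not visibly sink.
- plain_bar (a point): centre of the bare steel T-bar of the right-hand spindle, same size and nut, 95 mm from the red one; leave it standing. Both nuts sit with 2 mm play each side in square pockets 12 mm deep (floor 6 mm above the worktop), which stop them turning, in one fixed aluminium jig 152 x 66 x 18 mm.
- dish: clear round shallow dish, fixed to the worktop, 126 mm across, rim 13 mm high, origin at the centre of its underside; its flat floor is about 2 mm thick and about 100 mm across.

How it is judged:
By the outcome, as a careful person would: the job done as asked, in the order asked, and still so for the second after the job is handed in, with the robot touching nothing.
It also fails if it takes over 40 s, if anything falls off the work surface, if the arm or the gripper's body presses on something with over 40 N, if the wrist force passes 120 N, or if a joint passes its speed limit or range.

ROBOT

A 6-joint arm with a two-finger parallel gripper is mounted at the origin on a cart in front of the work surface, level with it; the furniture and walls round the work are solid. World frame = base frame: x ahead of the robot, y to its left, z up, the work surface at z = 0. Lengths are in m, angles in rad, forces in N, time in s.
With the tool pointing down it reaches from about 0.375 to 0.975 m from the base axis. Payload 3.8 kg.
Tool frame: the origin (TCP) lies on the centre line of the jaws, within the pads' length; the fingertips stand 14 mm ahead of it and the grasp point (between the pads) lies 5 mm behind it (manip.tip_extent is the distance from the TCP to the fingertips, in m); z points along the fingers, y is the line along which they close (so a half turn about z gives the same grasp; the last joint's range is limited). The gripper opens to 85 mm and grips with 20 to 120 N. Pads are 22 mm wide; open, the fingers measure 114 mm over their backs; the gripper's body (76 mm by 85 mm) begins 54 mm behind the grasp point. The pads swing forward as they close: fully open they stand 13 mm farther back than shut.
Start: joints at [-0.037, 0.264, 1.604, -0, 1.274, -0.037], TCP at [0.675, -0, 0.245] pointing down, gripper open.
Joint ranges: [-2.63, 2.63], [-0.94, 2.18], [0.31, 2.57], [-1.31, 4.45], [0, 2.66], [-2.55, 2.55]. Speed limits (rad/s): [2.57, 2.57, 3.14, 3.14, 3.14, 3.14].

INTERFACE

Orientations are given as [roll, pitch, yaw] about the fixed x, y, z axes, in that order (R = Rz(yaw) Ry(pitch) Rx(roll)).
In Python, from plant import manip, vision gives the robot as it stands.
- The arm moves only by the tool step_arm, never from a script. Its argument "rows" is text: rows parted by semicolons, each of 5 numbers parted by spaces: the shift along the tool's x, y, z in m, then the turn about the tool's z in degrees, then the opening in per cent of the stroke, from 0 (shut) to 100 (fully open). In form: tx ty tz yaw gripper; .... A call has 1 to 8 rows; each row shifts and turns the commanded pose from where the row before left it, along the tool's axes as they then stand; what a row does not reach is not made up. A row lasts 1/12 s, in which the tool goes at most 41.7 mm and 7.16 degrees, less where a joint would pass 70% of its speed; a pose out of reach is approached as far as the arm can. A call is refused whole if a number of a shift passes 0.0417 or a number of a turn 7.16, either way. A call with a gripper value outside its range is refused whole. The fingers move at their own pace and stop on an object; "squeeze" is the grip in N (left out, the last holds). Time passes only in rows, so rows that do not move let the fingers close. It gives the time, the measured TCP pose, the force, the opening and the grip force at its end, in the units of the state.
- manip.observe(): the state, without advancing time (a new reading comes with each control period).
- vision.camera(name): name is "scene" or "side" or "wrist"; returns a dict with "img" (384x512x3 uint8, blue, green, red), "mtx" (3x3 intrinsics, pixels), "R" (3x3) and "t" (3): a world point X has camera coordinates R X + t; the wrist camera has in their place "mount" (4x4, takes a point from camera to tool coordinates, whose origin is the TCP and whose axes are the flange's). Camera axes: x right, y down, z forward; pixel columns grow to the right and rows downward; lengths in m; the calibration is good to about 2 mm. The wrist camera is an equidistant fisheye: a pixel r from the principal point sees the ray r / f radians off the axis. A picture is of the moment at which its call begins: read the wrist's pose just before it. There is no depth.
- manip.job_done(): hands the job in; it is judged then, once.
The state is a dict: "t": time; "q": joint angles; "qd": joint speeds; "joint_torque": joint torques, N m; "tool_pos": TCP position; "tool_rot": TCP orientation; "ft_force": force on the tool from outside, world axes, zero at the start; "torque": the same for the moment, N m; "grip_width": finger opening in m; "gripper_force": force on a finger pad.
Only numpy, scipy, OpenCV 4.12 (cv2) and the standard library are available. Lean on these libraries where they do the work, as an engineer would, in place of code of your own. Each camera call takes 0.05 s, during which the arm holds its last target. There are 200 camera calls.

## Working session

There is one attempt and no reset: what is moved stays moved. The work goes in short steps, Python scripts to look and compute and a tool call to move; the robot and the scene stay as the last step left them, time stands still between calls to the robot, and variables do not carry over. Pictures are saved under pics/ and viewed, at most 10 in all, crops included, and the job is handed in when it is done.

Besides the shell and the picture viewer there is one more tool, called after "Call:" in YAML: its name, and indented under it one key for each argument. step_arm: Moves the arm, as the interface text tells. Its arguments: {"type":"object","properties":{"rows":{"type":"string"},"squeeze":{"type":"number"}},"required":["rows"]}

```bash
mkdir -p pics; python3 - <<'E'
from plant import manip, vision
import cv2, numpy as np
s=manip.observe(); print({k:np.round(s[k],3).tolist() for k in ("t","tool_pos","tool_rot","grip_width")})
for n in ("scene","side"):
    c=vision.camera(n); cv2.imwrite(f"pics/{n}0.png",c["img"]); np.savez(f"{n}0.npz",**c)
    print(n,c["mtx"].round(1).tolist(),(-c["R"].T@c["t"]).round(3))
a=[cv2.imread(f"pics/{n}0.png") for n in("scene","side")]
E
```

```text
{'t': 0.0, 'tool_pos': [0.674, 0.0, 0.244], 'tool_rot': [-3.139, -0.0, 1.571], 'grip_width': 0.085}
scene [[447.7, 0.0, 254.9], [0.0, 447.7, 191.2], [0.0, 0.0, 1.0]] [-0.06 -0.73  0.46]
side [[482.5, 0.0, 250.3], [0.0, 482.5, 181.1], [0.0, 0.0, 1.0]] [ 0.105 -0.803  0.573]
```

View pics/scene0.png

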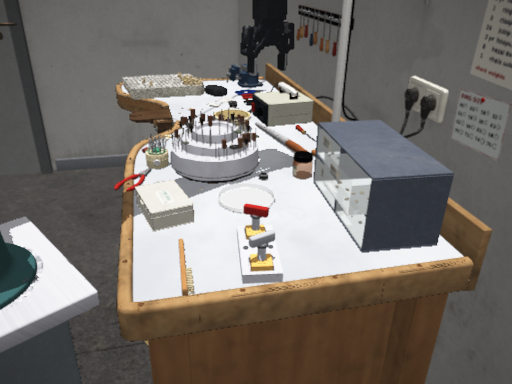

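View pics/side0.png

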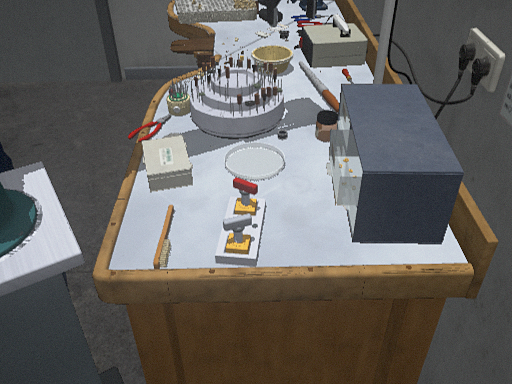

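The scene view shows the red bar at about (256,210), the plain bar at (262,239), and the dish at (247,197). In the side view they are at (245,186), (238,222) and (255,161). Next I triangulate.

```bash
cat > h.py <<'E'
import numpy as np, cv2
def ray(c,p):
    d=np.linalg.inv(c["mtx"])@[p[0],p[1],1.]; R=c["R"]; return -R.T@c["t"], R.T@d
def plane(c,p,z):
    o,d=ray(c,p); return o+d*(z-o[2])/d[2]
def tri(r):
    A=sum(np.eye(3)-np.outer(d,d)/(d@d) for o,d in r); b=sum((np.eye(3)-np.outer(d,d)/(d@d))@o for o,d in r)
    return np.linalg.solve(A,b)
def redmask(img):
    b,g,r=[img[...,i].astype(int) for i in range(3)]
    return ((r>90)&(r>2.2*g)&(r>2.2*b)).astype(np.uint8)
E
python3 - <<'E'
from h import *
rs=[]
for n,(x,y,w,h),dish in (("scene",(235,195,45,30),(246.5,197.5)),("side",(225,172,40,28),(255,161))):
    c=dict(np.load(n+"0.npz")); m=np.zeros((384,512),np.uint8); m[y:y+h,x:x+w]=redmask(c["img"])[y:y+h,x:x+w]
    pts=cv2.findNonZero(m); r=cv2.minAreaRect(pts); ce=pts.reshape(-1,2).mean(0); rs.append(ray(c,ce))
    print(n,len(pts),ce,r,"bar@.066",plane(c,ce,.066).round(4),"dish@.008",plane(c,dish,.008).round(4))
    bx=cv2.boxPoints(r); print([plane(c,p,.066).round(3).tolist() for p in bx])
    pl={"scene":(262,239),"side":(238,222)}[n]; print("plain",plane(c,pl,.066).round(3))
    jig={"scene":[(238,229),(279,272),(240,278)],"side":[(267,199),(259,261),(217,260)]}[n]; print("jig@.018",[plane(c,p,.018).round(3).tolist() for p in jig])
print(tri(rs).round(4))
E
```

```text
scene 217 [255.32258065 209.68202765] ((255.2026824951172, 209.7837677001953), (23.34465789794922, 9.370742797851562), 9.462321281433105) bar@.066 [ 0.4294 -0.2238  0.066 ] dish@.008 [ 0.5245 -0.0971  0.008 ]
[[0.406, -0.217, 0.066], [0.431, -0.193, 0.066], [0.453, -0.231, 0.066], [0.427, -0.253, 0.066]]
plain [ 0.371 -0.301  0.066]
jig@.018 [[0.414, -0.194, 0.018], [0.376, -0.337, 0.018], [0.319, -0.306, 0.018]]
side 95 [245.01052632 182.56842105] ((244.704345703125, 182.4379425048828), (23.665706634521484, 4.100916862487793), 19.98310661315918) bar@.066 [ 0.4349 -0.2133  0.066 ] dish@.008 [ 0.5276 -0.0925  0.008 ]
[[0.42, -0.196, 0.066], [0.428, -0.188, 0.066], [0.449, -0.229, 0.066], [0.441, -0.237, 0.066]]
plain [ 0.373 -0.297  0.066]
jig@.018 [[0.475, -0.222, 0.018], [0.382, -0.347, 0.018], [0.326, -0.31, 0.018]]
[ 0.4363 -0.2139  0.0624]
```

Call:
step_arm:
  rows: "-0.027 -0.03 0 0 100;-0.027 -0.03 0 0 100;-0.027 -0.03 0 0 100;-0.027 -0.03 0 0 100;-0.027 -0.03 0 0 100;-0.027 -0.03 0 0 100;-0.027 -0.03 0 0 100;-0.027 -0.03 0 0 100"

```text
t: 0.77
tool_pos: [0.4331, -0.2166, 0.2448]
tool_rot: [-3.141, -0.0, 1.571]
ft_force: [0.3, -0.8, -0.2]
grip_width: 0.0855
gripper_force: 0.0
```

Call:
step_arm:
  rows: "0 0 0 -7 100;0 0 0 -7 100;0 0 0 -7 100;0 0 0 -7 100;0 0 0 0 100;0 0 0 0 100"

```text
t: 1.27
tool_pos: [0.4347, -0.2159, 0.2449]
tool_rot: [-3.141, -0.001, 2.056]
ft_force: [0.6, 0.2, -0.0]
grip_width: 0.0853
gripper_force: 0.0
```

```bash
python3 - <<'E'
from plant import manip, vision
from h import *
s=manip.observe(); c=vision.camera("wrist"); print(s["t"],s["tool_pos"],s["tool_rot"],np.round(s["q"],2)); print(c["mtx"],c["mount"].round(3))
cv2.imwrite("pics/w1.png",c["img"]); np.savez("w1.npz",**c,pos=s["tool_pos"],rot=s["tool_rot"])
E
```

```text
1.2667 [ 0.43469283 -0.21590845  0.24491984] [-3.14122258e+00 -5.83219478e-04  2.05591925e+00] [-0.51 -0.1   2.    0.    1.25 -1.  ]
[[297.31863964   0.         254.52345795]
 [  0.         297.31863964 192.59571162]
 [  0.           0.           1.        ]] [[ 0.    -0.952 -0.307  0.079]
 [ 1.     0.     0.001 -0.   ]
 [-0.001 -0.307  0.952 -0.128]
 [ 0.     0.     0.     1.   ]]
```

View pics/w1.png

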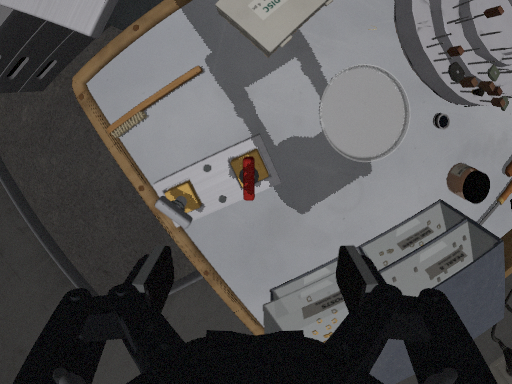

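The wrist view shows the red bar at (249,178), upright in the image, with the plain bar at (173,210) and the dish rim circle centred near (364,112). Casting rays from these.

```bash
cat >> h.py <<'E'
from scipy.spatial.transform import Rotation as Ro
def wplane(c,p,z):
    k=c["mtx"]; u=(np.asarray(p,float)-k[:2,2])/k[0,0]; th=np.linalg.norm(u)
    d=np.r_[np.sin(th)*u/max(th,1e-9),np.cos(th)]
    R=Ro.from_euler("xyz",c["rot"]).as_matrix(); M=c["mount"]
    o=c["pos"]+R@M[:3,3]; d=R@M[:3,:3]@d
    return o+d*(z-o[2])/d[2]
E
python3 - <<'E'
from h import *
c=dict(np.load("w1.npz")); m=redmask(c["img"]); k=np.zeros_like(m); k[145:210,225:275]=m[145:210,225:275]
pts=cv2.findNonZero(k).reshape(-1,2); w=np.array([wplane(c,p,.070)[:2] for p in pts])
r=cv2.minAreaRect((w*1000).astype(np.float32)); print(len(pts),w.mean(0),r)
u,s,v=np.linalg.svd(w-w.mean(0)); print("axis deg",np.degrees(np.arctan2(v[0,1],v[0,0]))%180, s)
print("plain",wplane(c,(173,210),.075).round(4))
d=np.array([wplane(c,p,.013)[:2] for p in ((320,112),(409,112),(364,65),(364,160))]); print("dish",d.round(4),cv2.minEnclosingCircle(d.astype(np.float32)*1000))
print("jig",[wplane(c,p,.018)[:2].round(3).tolist() for p in ((260,136),(279,184),(182,228),(157,182))])
E
```

```text
130 [ 0.43035039 -0.22502847] ((430.25299072265625, -222.2007293701172), (9.794588088989258, 44.01822280883789), 28.930198669433594)
axis deg 120.64827684833286 [0.19854483 0.03046648]
plain [ 0.3723 -0.2903  0.075 ]
dish [[ 0.4741 -0.12  ]
 [ 0.5791 -0.0555]
 [ 0.4941 -0.0385]
 [ 0.5561 -0.1432]] ((527.2384643554688, -88.71097564697266), 61.643638610839844)
jig [[0.424, -0.181], [0.473, -0.223], [0.388, -0.336], [0.333, -0.293]]
```

Call:
step_arm:
  rows: "-0.0035 -0.006 0.027 -2 60;0 0 0.027 0 50;0 0 0.027 0 50;0 0 0.027 0 50;0 0 0 0 50;0 0 0 0 50"

```text
t: 1.82
tool_pos: [0.43, -0.221, 0.1358]
tool_rot: [-3.139, -0.004, 2.093]
ft_force: [0.8, -0.3, 1.3]
grip_width: 0.0428
gripper_force: 0.0
```

```bash
python3 - <<'E'
from plant import manip, vision
from h import *
s=manip.observe(); c=vision.camera("wrist"); print(s["t"],s["tool_pos"],np.degrees(s["tool_rot"]))
cv2.imwrite("pics/w2.png",c["img"]); c.update(pos=s["tool_pos"],rot=s["tool_rot"]); np.savez("w2.npz",**c)
n,l,st,ce=cv2.connectedComponentsWithStats(redmask(c["img"]))
for i in range(1,n):
    if st[i,4]>60:
        w=np.array([wplane(c,p,.073)[:2] for p in np.argwhere(l==i)[:,::-1]])
        print(st[i],(w.mean(0)).round(4),cv2.minAreaRect((w*1000).astype(np.float32)))
E
```

```text
1.8167 [ 0.43003008 -0.22096249  0.13581661] [-179.87077065   -0.22341777  119.92833808]
```

View pics/w2.png

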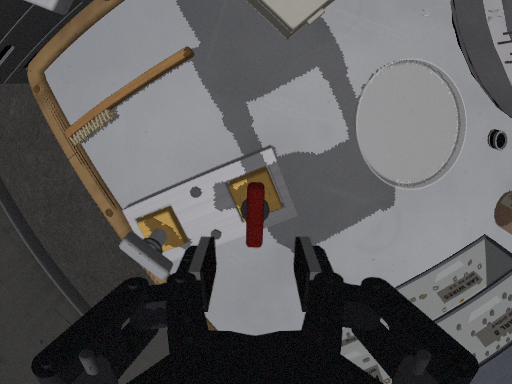

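The bar is now in shadow, spanning (256,182) to (255,247), vertical and centred between the jaws. Remeasuring with a lower threshold.

```bash
python3 - <<'E'
from h import *
c=dict(np.load("w2.npz")); b,g,r=[c["img"][...,i].astype(int) for i in range(3)]
m=((r>40)&(r>2*g)&(r>2*b)).astype(np.uint8)
n,l,st,ce=cv2.connectedComponentsWithStats(m)
for i in range(1,n):
    if st[i,4]>200 :
        w=np.array([wplane(c,p,.075)[:2] for p in np.argwhere(l==i)[:,::-1]])
        print(st[i],w.mean(0).round(4),cv2.minAreaRect((w*1000).astype(np.float32)))
        R=Ro.from_euler("xyz",c["rot"]).as_matrix(); print("tool offset",R[:2,:2].T@(w.mean(0)-c["pos"][:2]))
E
```

```text
[ 246  182   19   65 1038] [ 0.4284 -0.2181] ((428.85333251953125, -219.0568389892578), (11.639286041259766, 47.64439010620117), 27.753686904907227)
tool offset [3.34124868e-03 2.23490317e-06]
```

Call:
step_arm:
  rows: "0.0015 0 0.025 1.5 50;0 0 0.025 0 50;0 0 0.0245 0 50;0 0 0 0 50;0 0 0 0 50"

```text
t: 2.28
tool_pos: [0.431, -0.2208, 0.0637]
tool_rot: [-3.142, -0.0, 2.068]
ft_force: [-0.1, 0.4, -1.3]
grip_width: 0.0427
gripper_force: 0.0
```

Call:
step_arm:
  rows: "0 0 0 0 0;0 0 0 0 0;0 0 0 0 0;0 0 0 0 0;0 0 0 0 0;0 0 0 0 0;0 0 0 0 0;0 0 0 0 0"
  squeeze: 50

```text
t: 2.95
tool_pos: [0.4324, -0.2218, 0.065]
tool_rot: [3.14, 0.004, 2.068]
ft_force: [-0.5, -1.3, 6.6]
grip_width: 0.0108
gripper_force: 52.2
```

```bash
cat > st.py <<'E'
from plant import manip
import numpy as np
s=manip.observe()
for k in ("t","tool_pos","tool_rot","ft_force","torque","grip_width","gripper_force","q"): print(k,np.round(s[k],4).tolist())
E
python3 st.py
```

```text
t 2.95
tool_pos [0.4324, -0.2218, 0.065]
tool_rot [3.1395, 0.0037, 2.0681]
ft_force [-0.5394, -1.3451, 6.5657]
torque [-0.0414, 0.1064, -0.0219]
grip_width 0.0108
gripper_force 52.183
q [-0.5251, 0.0961, 2.1676, -0.0002, 0.8736, -1.0223]
```

Call:
step_arm:
  rows: "0 0 -0.002 -4 0;0 0 0 -5 0;0 0 0 -5 0;0 0 0 -5 0;0 0 0 -5 0;0 0 0 -5 0;0 0 0 -5 0;0 0 0 0 0"

```text
t: 3.62
tool_pos: [0.4309, -0.2213, 0.0653]
tool_rot: [-3.141, 0.002, 2.664]
ft_force: [-1.1, -1.2, -0.7]
grip_width: 0.0113
gripper_force: 51.3
```

```bash
python3 st.py
```

```text
t 3.6167
tool_pos [0.4309, -0.2213, 0.0653]
tool_rot [-3.1409, 0.0015, 2.6637]
ft_force [-1.1153, -1.2004, -0.74]
torque [-0.4039, -0.0612, 0.0461]
grip_width 0.0113
gripper_force 51.3347
q [-0.5254, 0.0946, 2.1686, -0.0007, 0.8769, -1.6178]
```

Call:
step_arm:
  rows: "0 0 0 -4 0;0 0 0 -4 0;0 0 0 -4 0;0 0 0 0 0"

```text
t: 3.95
tool_pos: [0.4309, -0.2211, 0.0652]
tool_rot: [-3.141, 0.001, 2.87]
ft_force: [0.1, -1.1, -0.1]
grip_width: 0.0112
gripper_force: 51.4
```

```bash
python3 st.py|grep -E "rot|tor|force"
```

```text
tool_rot [-3.1409, 0.0011, 2.8705]
ft_force [0.1414, -1.1034, -0.0843]
torque [-0.4425, -0.0216, 0.06]
gripper_force 51.4261
```

Call:
step_arm:
  rows: "0 0 0 -3 0;0 0 0 -3 0;0 0 0 0 0"

```text
t: 4.2
tool_pos: [0.4309, -0.221, 0.0652]
tool_rot: [-3.141, 0.001, 2.974]
ft_force: [-0.2, -2.9, -0.1]
grip_width: 0.0109
gripper_force: 51.5
```

```bash
python3 st.py|grep -E "rot|tor|force"
```

```text
tool_rot [-3.1408, 0.0008, 2.9738]
ft_force [-0.1838, -2.9064, -0.0907]
torque [-0.485, 0.0692, 0.0009]
gripper_force 51.4976
```

Call:
step_arm:
  rows: "0 0 0 -3 0;0 0 0 0 0"

```text
t: 4.37
tool_pos: [0.4309, -0.221, 0.0651]
tool_rot: [-3.141, 0.001, 3.026]
ft_force: [-0.5, -2.6, 1.4]
grip_width: 0.011
gripper_force: 51.6
```

```bash
python3 st.py|grep -E "rot|tor|force"
```

```text
tool_rot [-3.1409, 0.0007, 3.0259]
ft_force [-0.4739, -2.5562, 1.4468]
torque [-0.4687, 0.0665, -0.029]
gripper_force 51.5707
```

Call:
step_arm:
  rows: "0 0 0 -3 0;0 0 0 0 0"

```text
t: 4.53
tool_pos: [0.4309, -0.221, 0.0651]
tool_rot: [-3.141, 0.001, 3.078]
ft_force: [-0.3, -2.8, 1.0]
grip_width: 0.0111
gripper_force: 51.6
```

```bash
python3 st.py|grep -E "rot|tor|force"
```

```text
tool_rot [-3.1409, 0.0006, 3.0783]
ft_force [-0.3154, -2.8448, 0.9595]
torque [-0.4896, 0.1229, 0.0339]
gripper_force 51.6475
```

Call:
step_arm:
  rows: "0 0 0 -3 0;0 0 0 0 0"

```text
t: 4.7
tool_pos: [0.4308, -0.2209, 0.0651]
tool_rot: [-3.141, 0.001, 3.131]
ft_force: [0.0, -2.6, 1.6]
grip_width: 0.0111
gripper_force: 51.7
```

```bash
python3 st.py|grep -E "rot|tor|force"
```

```text
tool_rot [-3.1409, 0.0005, 3.1306]
ft_force [0.0317, -2.6127, 1.563]
torque [-0.4884, 0.1167, -0.0112]
gripper_force 51.7254
```

Call:
step_arm:
  rows: "0 0 0 -4 0;0 0 0 0 0"

```text
t: 4.87
tool_pos: [0.4311, -0.2217, 0.0653]
tool_rot: [-3.139, 0.001, -3.082]
ft_force: [-0.8, -5.5, -0.9]
grip_width: 0.0107
gripper_force: 52.0
```

```bash
python3 st.py|grep -E "rot|tor|force"
```

```text
tool_rot [-3.1393, 0.001, -3.0818]
ft_force [-0.7683, -5.485, -0.8531]
torque [-1.1058, 0.2721, -0.0979]
gripper_force 51.9927
```

Call:
step_arm:
  rows: "0 0 0 -4 0;0 0 0 0 0"

```text
t: 5.03
tool_pos: [0.431, -0.2217, 0.0653]
tool_rot: [-3.14, 0.001, -3.014]
ft_force: [-0.7, -6.1, -0.1]
grip_width: 0.0107
gripper_force: 65.2
```

```bash
python3 st.py|grep -E "rot|tor|force|q"
```

```text
tool_rot [-3.1397, 0.001, -3.0144]
ft_force [-0.7328, -6.0623, -0.1402]
torque [-1.2162, 0.1732, -0.8602]
gripper_force 65.1597
q [-0.5259, 0.0949, 2.1683, -0.0012, 0.8765, -2.2231]
```

Call:
step_arm:
  rows: "0 0 0 2 0;0 0 0 0 0;0 0 0 0 0"

```text
t: 5.28
tool_pos: [0.4311, -0.2218, 0.0653]
tool_rot: [-3.139, 0.001, -3.051]
ft_force: [-1.3, -5.7, -0.3]
grip_width: 0.011
gripper_force: 54.3
```

```bash
python3 st.py|grep -E "rot|tor|force|q"
```

```text
tool_rot [-3.1394, 0.001, -3.0506]
ft_force [-1.2574, -5.7059, -0.2509]
torque [-1.212, 0.1915, -0.3567]
gripper_force 54.2971
q [-0.5258, 0.0949, 2.1682, -0.0016, 0.8764, -2.1865]
```

Call:
step_arm:
  rows: "0 0 -0.006 0 0;0 0 -0.01 0 0;0 0 -0.014 0 0;0 0 -0.015 0 0;0 0 -0.015 0 0;0 0 0 0 0;0 0 0 0 0"
  squeeze: 60

```text
t: 5.87
tool_pos: [0.4307, -0.2203, 0.1248]
tool_rot: [3.141, 0.001, -3.048]
ft_force: [0.1, 0.1, -3.8]
grip_width: 0.0107
gripper_force: 58.6
```

```bash
python3 st.py; python3 - <<'E'
from plant import vision
import cv2
a=vision.camera("scene")["img"][150:300,180:340]; b=vision.camera("wrist")["img"][60:300,150:400]
a=cv2.resize(a,None,fx=2.4,fy=2.4); b=cv2.resize(b,(375,360)); cv2.imwrite("pics/l.png",cv2.hconcat([a,b]))
E
```

```text
t 5.8667
tool_pos [0.4307, -0.2203, 0.1248]
tool_rot [3.1414, 0.0008, -3.0482]
ft_force [0.136, 0.1115, -3.753]
torque [-0.0098, 0.0363, 0.02]
grip_width 0.0107
gripper_force 58.5948
q [-0.5246, 0.0119, 2.1258, 0.0007, 1.0033, -2.1893]
```

View pics/l.png

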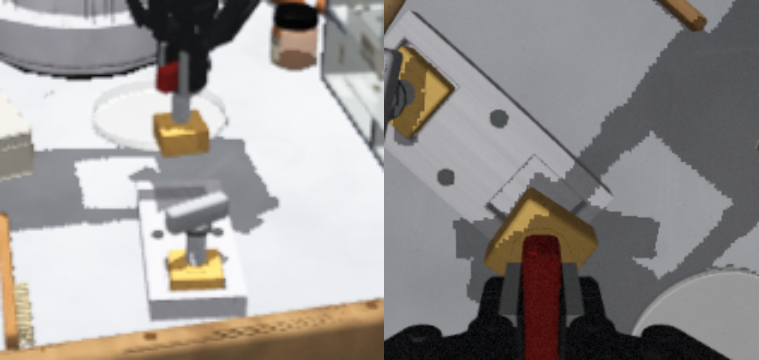

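The red spindle hangs upright in the gripper with its nut clear of the jig, and the plain one is still standing in its pocket. Carrying it to the dish.

Call:
step_arm:
  rows: "-0.01 0.011 0 0 0;-0.018 0.02 0 0 0;-0.018 0.02 0 0 0;-0.018 0.02 0 0 0;-0.018 0.02 0 0 0;-0.0155 0.0185 0 0 0;-0.01 0.011 0 0 0;0 0 0 0 0"

```text
t: 6.63
tool_pos: [0.5266, -0.0877, 0.1232]
tool_rot: [3.14, -0.001, -3.044]
ft_force: [-0.7, -0.3, -3.1]
grip_width: 0.0109
gripper_force: 58.8
```

Call:
step_arm:
  rows: "0 0 0.02 0 0;0 0 0.02 0 0;0 0 0.01 0 0;0 0 0.006 0 0;0 0 0 0 0;0 0 0 0 0"

```text
t: 7.13
tool_pos: [0.5257, -0.0906, 0.0685]
tool_rot: [3.141, -0.001, -3.046]
ft_force: [-0.7, -0.9, -2.2]
grip_width: 0.0109
gripper_force: 58.7
```

```bash
python3 st.py; python3 - <<'E'
from plant import vision
import cv2
a=vision.camera("scene")["img"][140:260,190:310]; b=vision.camera("side")["img"][90:230,190:330]
cv2.imwrite("pics/p.png",cv2.hconcat([cv2.resize(a,(400,400)),cv2.resize(b,(400,400))]))
E
```

```text
t 7.1333
tool_pos [0.5257, -0.0906, 0.0685]
tool_rot [3.1413, -0.001, -3.0463]
ft_force [-0.6751, -0.8772, -2.1648]
torque [-0.0336, -0.0411, 0.0182]
grip_width 0.0109
gripper_force 58.7272
q [-0.2174, 0.1784, 2.0642, -0.0, 0.9001, -1.8835]
```

View pics/p.png

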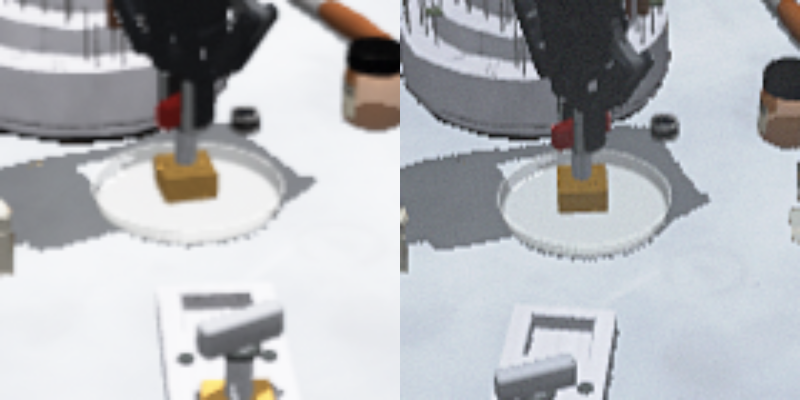

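The nut is over the middle of the dish, about 7 mm above its floor. Lowering in small steps until contact.

Call:
step_arm:
  rows: "0 0 0.003 0 0;0 0 0.002 0 0;0 0 0 0 0;0 0 0 0 0"

```text
t: 7.57
tool_pos: [0.526, -0.0904, 0.0639]
tool_rot: [-3.142, 0.0, -3.046]
ft_force: [0.1, 1.0, -2.6]
grip_width: 0.0109
gripper_force: 58.8
```

Call:
step_arm:
  rows: "0 0 0.0015 0 0;0 0 0 0 0;0 0 0 0 0"

```text
t: 7.82
tool_pos: [0.526, -0.0903, 0.0622]
tool_rot: [3.142, -0.0, -3.046]
ft_force: [0.6, 0.2, -2.9]
grip_width: 0.0107
gripper_force: 58.8
```

Call:
step_arm:
  rows: "0 0 0.0015 0 0;0 0 0 0 0;0 0 0 0 0"

```text
t: 8.07
tool_pos: [0.5264, -0.0904, 0.0611]
tool_rot: [-3.141, 0.001, -3.046]
ft_force: [-0.6, -0.3, -0.3]
grip_width: 0.0107
gripper_force: 59.0
```

Call:
step_arm:
  rows: "0 0 0.001 0 0;0 0 0 0 0;0 0 0 0 20;0 0 0 0 30;0 0 0 0 40;0 0 0 0 50;0 0 0 0 50;0 0 0 0 50"
  squeeze: 25

```text
t: 8.73
tool_pos: [0.526, -0.0903, 0.0597]
tool_rot: [3.142, -0.0, -3.045]
ft_force: [-0.2, 0.3, -1.1]
grip_width: 0.0425
gripper_force: 0.0
```

Call:
step_arm:
  rows: "0 0 -0.015 0 50;0 0 -0.025 0 50;0 0 -0.035 0 50;0 0 -0.035 0 50;0 0 -0.03 0 50;0 0 0 0 50;0 0 0 0 50;0 0 0 0 50"

```text
t: 9.4
tool_pos: [0.5256, -0.0903, 0.1993]
tool_rot: [3.141, -0.001, -3.046]
ft_force: [0.1, 0.5, -0.3]
grip_width: 0.0424
gripper_force: 0.0
```

```bash
python3 st.py; python3 - <<'E'
from plant import vision
import cv2
a=vision.camera("scene")["img"][140:290,190:310]; b=vision.camera("wrist")["img"][0:384,60:450]
cv2.imwrite("pics/f.png",cv2.hconcat([cv2.resize(a,(400,500)),cv2.resize(b,(400,500))]))
E
```

```text
t 9.4
tool_pos [0.5256, -0.0903, 0.1993]
tool_rot [3.1414, -0.0005, -3.0456]
ft_force [0.1454, 0.5399, -0.3362]
torque [0.0018, -0.0005, -0.0185]
grip_width 0.0424
gripper_force 0.0
q [-0.2168, 0.0308, 1.9569, -0.0, 1.1544, -1.8836]
```

View pics/f.png

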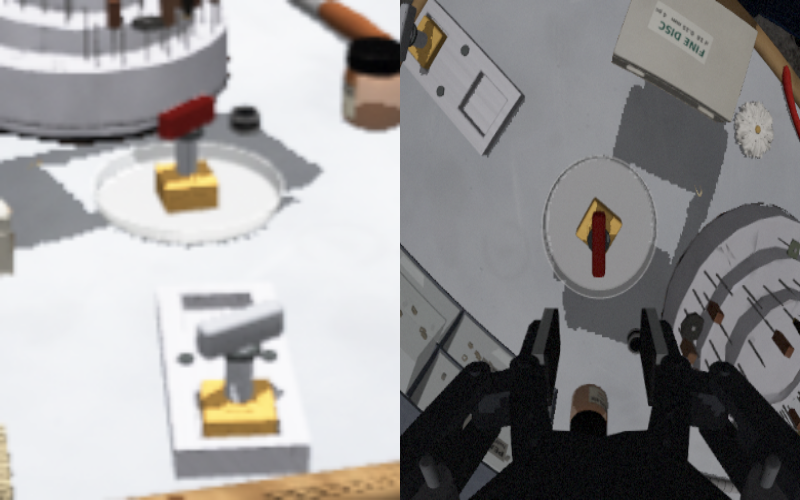

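The red spindle stands upright in the middle of the dish, the plain one is still in the jig, and the gripper is clear. Handing in.

```bash
python3 -c "
from plant import manip
print(manip.job_done())"
```

```text
the job is handed in; nothing more can be done
None
```

I turned the red left-hand spindle anticlockwise to a firm stop (about 0.9 N m of torque), then stood it upright, nut and all, in the middle of the dish; the plain spindle was left in the jig, and the job was handed in at about 9.5 s.

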